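# Slide the chocolate biscuit out of the packed batch and plate it

### The job

On the grey stone slab six biscuits lie packed against one another: press lightly on top of the one dark chocolate biscuit and slide it straight out of the pack, flat on the stone, to a gap of about 25 mm from every other biscuit, without disturbing the others, the jars or the mug. Biscuits are brittle, so never bear down hard on it. Once it is clear and has been let go, pick it up, carry it round and not over the other biscuits, and set it down gently, the same side up, in the middle of the small white cake stand.

Things in the scene. Friction and masses are not known exactly. Their poses are not given: they have to be found in the camera images.
- dark: the dark brown chocolate biscuit with a ring of ten white dots: a rigid disc 58 mm in diameter, 40 to 85 g, hand-made: its flat top is anywhere from 10.5 to 17.5 mm above its underside, different each time; the pose does not tell which. Brittle: a press or bump over 15 N cracks it, so touch down at a few mm/s. Origin at the centre of its underside, z up. It is the middle one of one of the two rows, so four others touch it.
- gold1: golden biscuit with cream icing and a red jam spot, a disc 58 mm in diameter, 16 mm thick, about 60 g, loose. Origin at the centre of its underside.
- gold2: golden biscuit with cream icing and a red jam spot, a disc 58 mm in diameter, 16 mm thick, about 60 g, loose. Origin at the centre of its underside.
- gold3: golden biscuit with cream icing and a red jam spot, a disc 58 mm in diameter, 16 mm thick, about 60 g, loose. Origin at the centre of its underside.
- gold4: golden biscuit with cream icing and a red jam spot, a disc 58 mm in diameter, 16 mm thick, about 60 g, loose. Origin at the centre of its underside.
- gold5: golden biscuit with cream icing and a red jam spot, a disc 58 mm in diameter, 16 mm thick, about 60 g, loose. Origin at the centre of its underside.
- slab: fixed polished grey stone slab, slippery for the dark biscuit, 300 x 260 x 20 mm, no rim. Origin at the centre of its underside, top 20 mm above. Mid-slab lie two rows of three biscuits, along slab y, 25 mm either side of the centre in slab x, shifted by half a biscuit, gaps under 0.4 mm. The straight way out for the dark one is along slab x, away from the other row; the stone reaches 95 mm beyond its edge.
- stand_top (a point): centre of the flat top of the fixed white ceramic cake stand: a round plate 124 mm in diameter on a foot, its top 54 mm above the counter.
- jar_jam: loose lidded jam jar, 72 mm diameter, 95 mm high, on the right of the slab: leave alone. Origin at the centre of its underside.
- jar_nuts: loose lidded jar of nuts, 84 mm diameter, 130 mm high, on the right: leave alone. Origin at the centre of its underside.
- cup: loose blue mug, 80 mm diameter, 85 mm high, on the left beyond the stand, farther from the robot: leave alone. Origin at the centre of its underside.
- stand: the same fixed cake stand; origin at the centre of its foot, on the counter.
There are look-alikes about, which are no part of the job. Leave any purple look-alike of the gold1 alone.

How it is judged:
By the outcome, as a careful person would: the job done as asked, in the order asked, and still so for the second after the job is handed in, with the robot touching nothing.
It also fails if it takes over 72 s, if anything falls off the work surface, if the arm or the gripper's body presses on something with over 40 N, if the wrist force passes 120 N, or if a joint passes its speed limit or range.

### The arm

A 6-joint arm with a two-finger parallel gripper is mounted at the origin on the work surface. World frame = base frame: x ahead of the robot, y to its left, z up, the work surface at z = 0. Lengths are in mm, angles in rad, forces in N, time in s.
With the tool pointing down it reaches from about 275 to 1000 mm from the base axis. Payload 8.4 kg.
Tool frame: the origin (TCP) lies on the mounting face of the last link; the fingertips stand 173 mm ahead of it and the grasp point (between the pads) lies 155 mm ahead of it; z points along the fingers, y is the direction in which the jaws open and shut (so a half turn about z gives the same grasp; the last joint's range is limited). The gripper opens to 85 mm and grips with 20 to 120 N. Pads are 22 mm wide; open, the fingers measure 114 mm over their backs; the gripper's body (76 mm by 85 mm) begins 54 mm behind the grasp point. The pads swing forward as they close: fully open they stand 13 mm farther back than shut.
Start: joints at [1.111, 0.353, 1.633, -0, 1.155, -0.002], TCP at [276.234, 560.646, 404.681] pointing down, gripper open.
Joint ranges: [-2.63, 2.63], [-0.92, 2.1], [0.06, 2.66], [-1.3, 4.44], [0, 2.69], [-3.02, 3.02]. Speed limits (rad/s): [2.22, 2.22, 2.79, 3.14, 3.14, 3.14].

### API

Orientations are given as [roll, pitch, yaw] about the fixed x, y, z axes, in that order (R = Rz(yaw) Ry(pitch) Rx(roll)).
In Python, from rig import readout, imaging, ticket gives the robot as it stands.
- The arm moves only by the tool step_arm, never from a script. Its argument "deltas" is a list of rows, each an object with "translation": the shift along the tool's x, y, z in cm, a list of three; "rot": the turn, a rotation vector about the tool's x, y, z in rad, a list of three. In form: [{"translation": [x, y, z], "rot": [rx, ry, rz]}, ...]. A call has 1 to 8 rows; each row is the pose to reach, as a shift and turn from the pose commanded when the call began, along the tool's axes at that moment; what a row does not reach only later rows make up. A row lasts 1/8 s, in which the tool goes at most 62.5 mm and 10.7 degrees, less where a joint would pass 70% of its speed; a pose out of reach is approached as far as the arm can. A call with a gripper value outside its range is refused whole. "grip" is the closure in counts, from 0 (fully open) to 255 (shut), set as the call begins (left out, the last holds). The fingers move at their own pace and stop on an object; "squeeze" is the grip in N (left out, the last holds). Time passes only in rows, so rows that repeat a pose let the fingers close. It gives the time, the measured TCP pose, the force and the opening at its end, in the units of the state.
- readout.sense(): the state, without advancing time (a new reading comes with each control period).
- imaging.grab_frame(name): name is "scene" or "top" or "wrist"; returns a dict with "image" (384x512x3 uint8, red, green, blue), "camera_matrix" (3x3 intrinsics, pixels), "world_to_cam" (4x4, takes a point from world to camera coordinates). Camera axes: x right, y up, looking along -z (the intrinsics and any distortion apply to the point x, -y, -z); pixel columns grow to the right and rows downward; lengths in mm; the calibration is good to about 2 mm. The wrist camera is an equidistant fisheye: a pixel r from the principal point sees the ray r / f radians off the axis. A picture is of the moment at which its call begins. There is no depth.
- ticket.sign_off(): hands the job in, once; it reports no verdict.
The state is a dict: "clock": time; "qpos": joint angles; "qvel": joint speeds; "joint_efforts": joint torques, N m; "eef_pos": TCP position; "tcp_rot": TCP orientation; "contact_force": force on the tool from outside, world axes, zero at the start; "wrist_torque": the same for the moment, N m; "opening": opening from 0.0 (shut) to 1.0 (fully open).
Only numpy, scipy, OpenCV 4.12 (cv2) and the standard library are available. Lean on these libraries where they do the work, as an engineer would, in place of code of your own. Each camera call takes 0.05 s, during which the arm holds its last target.

## Working session

There is one attempt and no reset: what is moved stays moved. The work goes in short steps, Python scripts to look and compute and a tool call to move; the robot and the scene stay as the last step left them, time stands still between calls to the robot, and variables do not carry over. Pictures are saved under pics/ and viewed, and the job is handed in when it is done.

Besides the shell and the picture viewer there is one more tool, called after ">>>" as name(argument=value, ...) on one line, values as JSON. step_arm: Moves the arm, as the interface text tells. Its arguments: {"type":"object","properties":{"deltas":{"type":"array","items":{"type":"object","properties":{"translation":{"type":"array","items":{"type":"number"}},"rot":{"type":"array","items":{"type":"number"}}}}},"grip":{"type":"number"},"squeeze":{"type":"number"}},"required":["deltas"]}

```bash
mkdir -p pics; ls
python3 - <<'E'
from rig import readout, imaging
import cv2
print(readout.sense())
for n in ["scene","top","wrist"]:
    f=imaging.grab_frame(n); cv2.imwrite(f"pics/{n}0.png",f["image"][:,:,::-1]); print(n,f["camera_matrix"],f["world_to_cam"],[k for k in f])
E
```

```text
pics
{'clock': 0.0, 'qpos': array([ 1.11061559e+00,  3.53676441e-01,  1.63413681e+00, -1.15740280e-05,
        1.15521505e+00, -2.43575234e-03]), 'qvel': array([ 9.34107240e-04, -1.35160953e-03, -3.06357600e-04, -6.67407842e-04,
        5.88001687e-05, -1.76072081e-03]), 'joint_efforts': array([ 3.74113326e-03, -6.05223584e+01, -3.42071486e+01,  2.61128998e-04,
        9.12789517e-03,  9.52073833e-06]), 'eef_pos': array([276.1209082, 560.4351404, 403.9426959]), 'tcp_rot': array([-3.14015698e+00,  7.08522488e-06,  2.68385236e+00]), 'contact_force': array([-0.57407096, -0.22301217, -0.0176891 ]), 'wrist_torque': array([0.00107683, 0.02839329, 0.03186321]), 'opening': 1.0021698293251935}
scene [[370.01037119   0.         255.06279234]
 [  0.         370.01037119 194.10304217]
 [  0.           0.           1.        ]] [[ 4.35824051e-01  8.99838699e-01  1.86470358e-02 -2.05399393e+02]
 [-7.02031498e-01  3.26908169e-01  6.32679085e-01  3.28976327e+02]
 [ 5.63213257e-01 -2.88827568e-01  7.74189552e-01 -1.61495434e+03]
 [ 0.00000000e+00  0.00000000e+00  0.00000000e+00  1.00000000e+00]] ['im
[... 226 characters left out ...]
42714e+01]
 [ 9.91185913e-01  1.44222965e-02  1.31690860e-01 -4.92731488e+02]
 [-1.31563298e-01 -9.46676130e-03  9.91262568e-01 -1.05606172e+03]
 [ 0.00000000e+00  0.00000000e+00  0.00000000e+00  1.00000000e+00]] ['image', 'camera_matrix', 'world_to_cam']
wrist [[297.31863964   0.         254.58894435]
 [  0.         297.31863964 186.51622275]
 [  0.           0.           1.        ]] [[ 4.41123454e-01  8.97444495e-01 -1.86450622e-03 -6.23386431e+02]
 [-8.65839367e-01  4.25040145e-01 -2.63937616e-01  3.43369194e+01]
 [-2.36076871e-01  1.18043436e-01  9.64537951e-01 -3.78235674e+02]
 [ 0.00000000e+00  0.00000000e+00  0.00000000e+00  1.00000000e+00]] ['image', 'camera_matrix', 'world_to_cam']
```

View pics/scene0.png

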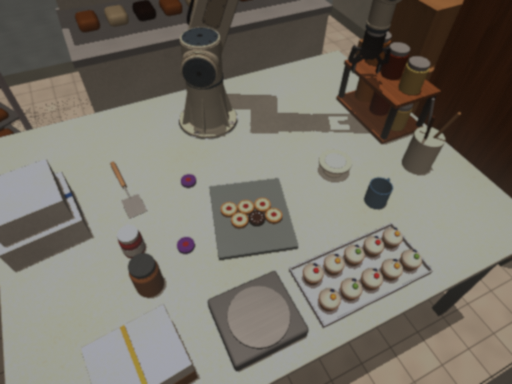

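View pics/top0.png

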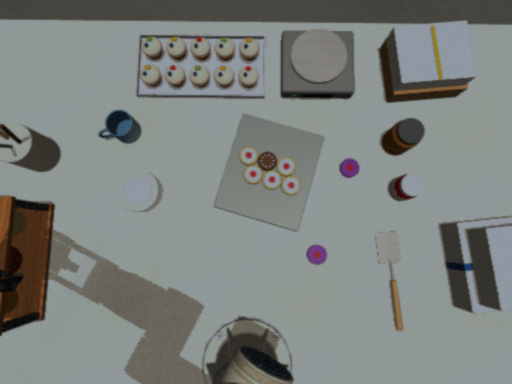

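View pics/wrist0.png

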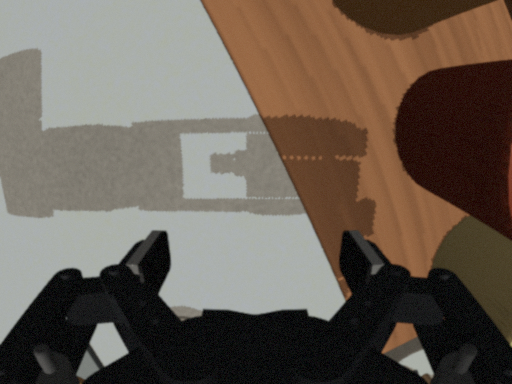

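The top view shows the dark biscuit at about (267,160) in the middle of the far row. The slab corners are near (243,114), (324,134), (297,230) and (215,206), and the stand is near (140,191). I'll enlarge it next.

Run:
```python
import cv2,numpy as np
im=cv2.imread('pics/top0.png')
c=cv2.resize(im[105:240,205:335],None,fx=5.5,fy=4.4 if 0 else 4.4*1.25,interpolation=cv2.INTER_CUBIC)
c=cv2.resize(im[108:238,205:335],None,fx=4.5,fy=4.5,interpolation=cv2.INTER_CUBIC);cv2.imwrite('pics/top0c.png',c)
c=cv2.resize(im[160:220,110:170],None,fx=8,fy=8,interpolation=cv2.INTER_CUBIC);cv2.imwrite('pics/top0s.png',c)
im=cv2.imread('pics/scene0.png')
c=cv2.resize(im[170:265,200:305],None,fx=6,fy=6,interpolation=cv2.INTER_CUBIC);cv2.imwrite('pics/scene0c.png',c)
```

```text
(no output)
```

View pics/top0c.png

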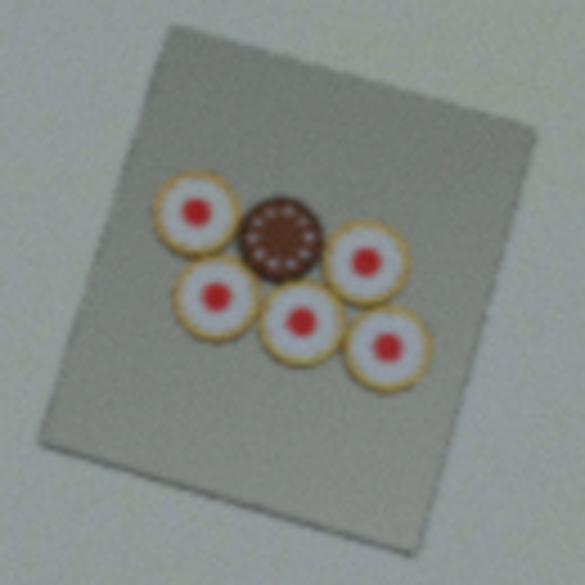

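View pics/top0s.png

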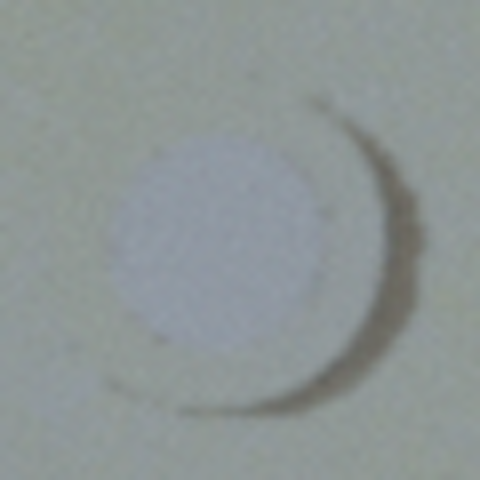

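View pics/scene0c.png

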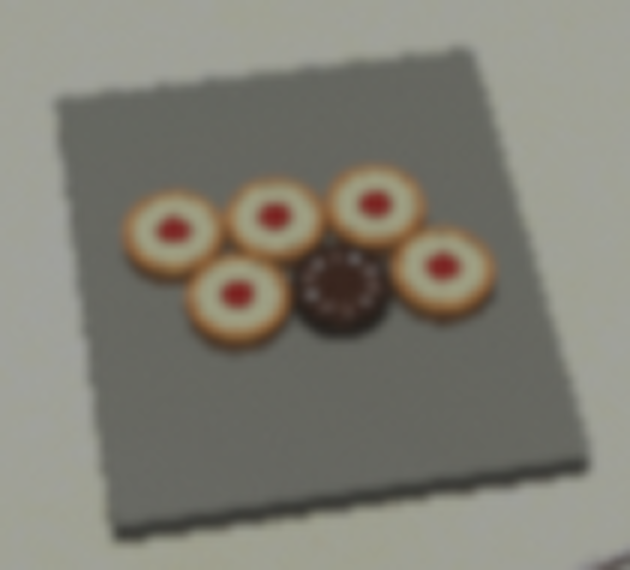

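```bash
cat > h.py <<'E'
import numpy as np, cv2
from rig import readout, imaging
def ray(f,u,v):
    K=f["camera_matrix"];W=f["world_to_cam"];R=W[:3,:3];t=W[:3,3]
    d=np.array([(u-K[0,2])/K[0,0],-(v-K[1,2])/K[1,1],-1.])
    return -R.T@t, R.T@d
def raywrist(f,u,v):
    K=f["camera_matrix"];W=f["world_to_cam"];R=W[:3,:3];t=W[:3,3]
    a=np.array([u-K[0,2],v-K[1,2]]);r=np.hypot(*a);th=r/K[0,0]
    a=a/max(r,1e-9)*np.sin(th)
    return -R.T@t, R.T@np.array([a[0],-a[1],-np.cos(th)])
def hit(f,u,v,z,wr=False):
    o,d=(raywrist if wr else ray)(f,u,v); return o+d*(z-o[2])/d[2]
def proj(f,p,wr=False):
    W=f["world_to_cam"];K=f["camera_matrix"]; c=W[:3,:3]@np.asarray(p,float)+W[:3,3]
    x=np.array([c[0],-c[1],-c[2]])
    if wr:
        th=np.arctan2(np.hypot(x[0],x[1]),x[2]); n=np.hypot(x[0],x[1])
        return K[:2,2]+K[0,0]*th*x[:2]/max(n,1e-9)
    return K[:2,2]+K[0,0]*x[:2]/x[2]
E
python3 - <<'E'
from h import *
f=imaging.grab_frame("top")
g=lambda u,v:((u+.5)/4.5-.5+205,(v+.5)/4.5-.5+108)
c=[hit(f,*g(*p),20)[:2] for p in [(170,25),(537,130),(415,555),(40,443)]]
print(np.round(c,1)); print([np.linalg.norm(c[i]-c[i-1]) for i in range(4)], np.mean(c,0))
ex=c[0]-c[3]+c[1]-c[2]; print("yaw",np.arctan2(ex[1],ex[0]))
ey=c[0]-c[1]+c[3]-c[2]; print("yawy",np.arctan2(-ey[0],ey[1]))
for n,p,z in [("dark",(281,239),34),("L",(197,212),36),("R",(366,262),36),("n1",(217,297),36),("n2",(302,322),36),("n3",(388,348),36)]:
    print(n,np.round(hit(f,*g(*p),z),1))
im=f["image"][:,:,::-1]
for i in range(0): pass
c=im[155:225,100:180].astype(float); lo,hi=np.percentile(c,3),np.percentile(c,97)
c=np.clip((c-lo)/(hi-lo)*255,0,255).astype(np.uint8)
cv2.imwrite('pics/st.png',cv2.resize(c,None,fx=8,fy=8,interpolation=cv2.INTER_CUBIC))
s=imaging.grab_frame("scene")["image"][:,:,::-1]
cv2.imwrite('pics/st2.png',cv2.resize(s[140:190,305:365],None,fx=10,fy=10,interpolation=cv2.INTER_CUBIC))
E
```

```text
[[ 732.9   26.6]
 [ 662.8 -222.1]
 [ 376.8 -140.3]
 [ 446.3  106.4]]
[np.float64(297.51389480296456), np.float64(258.47919282649764), np.float64(297.44365470801034), np.float64(256.3509792996755)] [554.70804873 -57.34310466]
yaw -0.2751735858013538
yawy -0.2748410439959942
dark [582.5 -50.3  34. ]
L [599.4   5.4  36. ]
R [ 567.4 -106.3   36. ]
n1 [542.7  -8.8  36. ]
n2 [526.9 -64.7  36. ]
n3 [ 510.5 -120.9   36. ]
```

View pics/st.png

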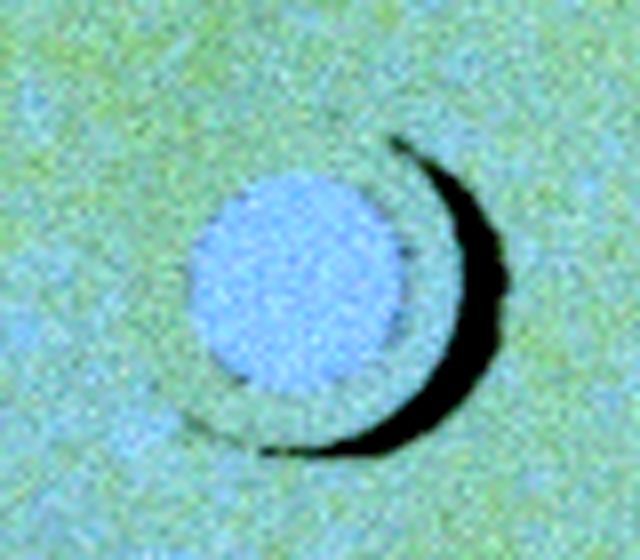

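View pics/st2.png

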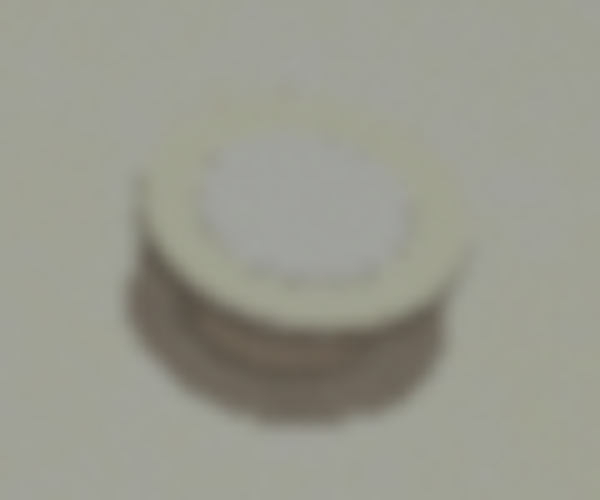

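Run:
```python
from h import *
f=imaging.grab_frame("top");s=imaging.grab_frame("scene")
g=lambda u,v:((u+.5)/4.5-.5+205,(v+.5)/4.5-.5+108)
def tri(a,b):
    A=[];B=[]
    for (o,d) in (a,b):
        d=d/np.linalg.norm(d);P=np.eye(3)-np.outer(d,d);A.append(P);B.append(P@o)
    return np.linalg.lstsq(np.vstack(A),np.hstack(B),rcond=None)[0]
q=((297.5)/8-.5+100,282.5/8-.5+155); r=(305.5/10-.5+305,207.5/10-.5+140)
print("stand",hit(f,*q,54),hit(s,*r,54),tri(ray(f,*q),ray(s,*r)))
gs=lambda u,v:((u+.5)/6-.5+200,(v+.5)/6-.5+170)
for n,p,p2,z in [("dark",(281,239),(341,284),34),("L",(197,212),(443,267),36),("R",(366,262),(238,294),36),("n1",(217,297),(376,204),36),("n2",(302,322),(275,216),36),("n3",(388,348),(174,230),36)]:
    print(n,np.round(hit(s,*gs(*p2),z),1),np.round(tri(ray(f,*g(*p)),ray(s,*gs(*p2))),1))
print(readout.sense()["clock"])
from scipy.spatial.transform import Rotation as Rr
st=readout.sense();R=Rr.from_euler('xyz',st['tcp_rot']);print(R.as_matrix().round(4))
t=np.array([582.5,-50.2,250]);print("tool cm",R.inv().apply(t-st['eef_pos'])/10)
```

```text
stand [487.12764826 325.97966947  54.        ] [487.41174997 325.64924303  54.        ] [487.13938034 326.02010568  53.62134404]
dark [584.9 -50.7  34. ] [583.2 -50.1  31.4]
L [600.    5.9  36. ] [599.7   5.7  35.6]
R [ 568.1 -106.3   36. ] [ 567.6 -106.3   35.3]
n1 [543.8  -8.3  36. ] [543.   -8.3  35. ]
n2 [527.1 -64.6  36. ] [526.9 -64.6  35.7]
n3 [ 511.9 -120.9   36. ] [ 510.8 -120.8   34.5]
0.35
[[-8.97e-01  4.42e-01 -1.00e-04]
 [ 4.42e-01  8.97e-01 -3.00e-04]
 [ 0.00e+00 -3.00e-04 -1.00e+00]]
tool cm [-54.47024454 -41.24725757  15.46400091]
```

>>> step_arm(deltas=[{"translation": [-54.5, -41.2, 5], "rot": [0, 0, 1.388]}, {"translation": [-54.5, -41.2, 5], "rot": [0, 0, 1.388]}, {"translation": [-54.5, -41.2, 5], "rot": [0, 0, 1.388]}, {"translation": [-54.5, -41.2, 5], "rot": [0, 0, 1.388]}, {"translation": [-54.5, -41.2, 5], "rot": [0, 0, 1.388]}, {"translation": [-54.5, -41.2, 5], "rot": [0, 0, 1.388]}, {"translation": [-54.5, -41.2, 5], "rot": [0, 0, 1.388]}, {"translation": [-54.5, -41.2, 5], "rot": [0, 0, 1.388]}], grip=255, squeeze=30)

```text
clock: 1.35
eef_pos: [500.8, 113.1, 368.4]
tcp_rot: [3.141, -0.001, 1.292]
contact_force: [0.1, 0.1, -0.7]
opening: 0.003
```

```bash
cat >> h.py <<'E'
from scipy.spatial.transform import Rotation as Rr
def to(t,yaw=1.296):
    st=readout.sense();R=Rr.from_euler('xyz',st['tcp_rot'])
    T=Rr.from_euler('xyz',[np.pi,0,yaw])
    print('t',st['clock'],'pos',st['eef_pos'].round(1),'rot',st['tcp_rot'].round(4),'F',st['contact_force'].round(2),'op',round(st['opening'],3),'q',st['qpos'].round(3))
    print('cm',(R.inv().apply(np.array(t)-st['eef_pos'])/10).round(2),'rv',(R.inv()*T).as_rotvec().round(4))
E
python3 -c "
from h import *
to([583,-50.2,243])"
```

```text
t 1.35 pos [500.8 113.1 368.4] rot [ 3.1408e+00 -5.0000e-04  1.2917e+00] F [ 0.09  0.07 -0.67] op 0.003 q [0.219 0.221 1.906 0.    1.014 0.498]
cm [-13.45  12.39  12.54] rv [ 0.0008 -0.0005 -0.0043]
```

>>> step_arm(deltas=[{"translation": [-13.4, 12.4, 12], "rot": [0, 0, 0]}, {"translation": [-13.4, 12.4, 12], "rot": [0, 0, 0]}, {"translation": [-13.4, 12.4, 12], "rot": [0, 0, 0]}, {"translation": [-13.4, 12.4, 12], "rot": [0, 0, 0]}, {"translation": [-13.4, 12.4, 12], "rot": [0, 0, 0]}, {"translation": [-13.4, 12.4, 12], "rot": [0, 0, 0]}])

```text
clock: 2.1
eef_pos: [582.9, -47.1, 248.5]
tcp_rot: [-3.141, -0.0, 1.296]
contact_force: [0.3, -0.7, 0.0]
opening: -0.003
```

```bash
python3 -c "
from h import *
to([583,-50.2,218])
f=imaging.grab_frame('wrist');cv2.imwrite('pics/w1.png',f['image'][:,:,::-1])
to([583,-50.2,218])
print(f['world_to_cam'])
for p in [(583,-50.2,32),(599.5,5.6,36),(567.5,-106.3,36),(543,-8.4,36),(527,-64.7,36)]: print(proj(f,p,True))
"
```

```text
t 2.1 pos [582.9 -47.1 248.5] rot [-3.1414e+00 -2.0000e-04  1.2956e+00] F [ 0.29 -0.74  0.02] op -0.003 q [-0.083  0.481  1.839  0.     0.821  0.192]
cm [-0.29  0.09  3.05] rv [-0.0002 -0.0002 -0.0004]
t 2.15 pos [583.  -46.8 248.9] rot [ 3.1411e+00 -3.0000e-04  1.2963e+00] F [ 0.12 -0.4   0.59] op 0.0 q [-0.083  0.481  1.839  0.     0.821  0.192]
cm [-0.33  0.1   3.09] rv [ 0.0005 -0.0003  0.0003]
[[ 9.62633225e-01 -2.70808553e-01  4.26733503e-05 -5.73229804e+02]
 [ 2.61205213e-01  9.28454969e-01 -2.64089394e-01 -1.14870130e+02]
 [ 7.14780464e-02  2.54232371e-01  9.64498206e-01 -2.56649361e+02]
 [ 0.00000000e+00  0.00000000e+00  0.00000000e+00  1.00000000e+00]]
[256.97060919 213.09447257]
[258.47133218 124.80481762]
[257.1271048  289.02431973]
[178.90726455 171.36524491]
[185.41317847 253.39656463]
```

View pics/w1.png

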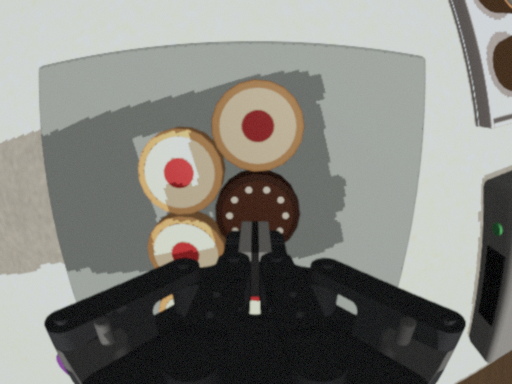

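The wrist view shows gold L at (258,125), n1 at (179,172) and dark at (257,212), all within 1 px of my projections. I'll descend to just above the biscuit.

>>> step_arm(deltas=[{"translation": [-0.33, 0.1, 1.5], "rot": [0, 0, 0]}, {"translation": [-0.33, 0.1, 2.5], "rot": [0, 0, 0]}, {"translation": [-0.33, 0.1, 3.2], "rot": [0, 0, 0]}, {"translation": [-0.33, 0.1, 3.5], "rot": [0, 0, 0]}, {"translation": [-0.33, 0.1, 3.5], "rot": [0, 0, 0]}, {"translation": [-0.33, 0.1, 3.5], "rot": [0, 0, 0]}])

```text
clock: 2.9
eef_pos: [583.4, -51.0, 213.4]
tcp_rot: [3.141, -0.0, 1.296]
contact_force: [-0.4, -0.3, -0.0]
opening: 0.0
```

```bash
python3 -c "
from h import *
for i in range(3):
  to([583,-50.2,212])
  f=imaging.grab_frame('wrist')
cv2.imwrite('pics/w2.png',f['image'][:,:,::-1])
"
```

```text
t 2.9 pos [583.4 -51.  213.4] rot [ 3.1412e+00 -1.0000e-04  1.2958e+00] F [-0.37 -0.3  -0.01] op 0.0 q [-0.09   0.535  1.852  0.     0.754  0.185]
cm [ 0.07 -0.06  0.14] rv [ 0.0004 -0.0001 -0.0002]
t 2.95 pos [583.3 -51.  213.5] rot [ 3.1411e+00 -1.0000e-04  1.2958e+00] F [0.24 0.01 0.45] op 0.001 q [-0.09   0.534  1.852 -0.     0.754  0.185]
cm [ 0.07 -0.05  0.15] rv [ 0.0005 -0.0001 -0.0002]
t 3.0 pos [583.3 -51.  213.5] rot [ 3.1411e+00 -1.0000e-04  1.2957e+00] F [-0.25 -1.06 -1.1 ] op -0.001 q [-0.09   0.534  1.852  0.     0.754  0.185]
cm [ 0.07 -0.05  0.15] rv [ 0.0005 -0.0001 -0.0003]
```

View pics/w2.png

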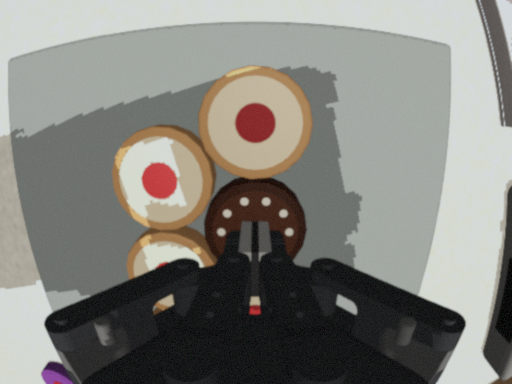

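>>> step_arm(deltas=[{"translation": [0, 0, 0.05], "rot": [0, 0, 0]}, {"translation": [0, 0, 0.1], "rot": [0, 0, 0]}, {"translation": [0, 0, 0.15], "rot": [0, 0, 0]}, {"translation": [0, 0, 0.2], "rot": [0, 0, 0]}, {"translation": [0, 0, 0.25], "rot": [0, 0, 0]}, {"translation": [0, 0, 0.25], "rot": [0, 0, 0]}])

```text
clock: 3.8
eef_pos: [583.2, -51.0, 210.6]
tcp_rot: [-3.142, 0.0, 1.296]
contact_force: [-0.2, 0.3, 0.7]
opening: -0.0
```

>>> step_arm(deltas=[{"translation": [0, 0, 0.03], "rot": [0, 0, 0]}, {"translation": [0, 0, 0.06], "rot": [0, 0, 0]}])

```text
clock: 4.05
eef_pos: [583.2, -51.0, 210.1]
tcp_rot: [3.141, -0.0, 1.296]
contact_force: [-1.1, 0.1, 1.0]
opening: 0.0
```

>>> step_arm(deltas=[{"translation": [0, 0, 0.03], "rot": [0, 0, 0]}, {"translation": [0, 0, 0.06], "rot": [0, 0, 0]}])

```text
clock: 4.3
eef_pos: [583.2, -51.0, 209.5]
tcp_rot: [-3.142, -0.0, 1.296]
contact_force: [0.6, -0.3, -0.4]
opening: 0.001
```

>>> step_arm(deltas=[{"translation": [0, 0, 0.03], "rot": [0, 0, 0]}, {"translation": [0, 0, 0.06], "rot": [0, 0, 0]}])

```text
clock: 4.55
eef_pos: [583.2, -51.0, 208.9]
tcp_rot: [3.142, 0.0, 1.296]
contact_force: [-0.2, 0.3, -0.3]
opening: 0.002
```

>>> step_arm(deltas=[{"translation": [0, 0, 0.03], "rot": [0, 0, 0]}, {"translation": [0, 0, 0.06], "rot": [0, 0, 0]}])

```text
clock: 4.8
eef_pos: [583.2, -51.0, 208.3]
tcp_rot: [3.142, 0.0, 1.296]
contact_force: [-0.1, 0.2, 0.5]
opening: 0.001
```

>>> step_arm(deltas=[{"translation": [0, 0, 0.03], "rot": [0, 0, 0]}, {"translation": [0, 0, 0.06], "rot": [0, 0, 0]}])

```text
clock: 5.05
eef_pos: [583.2, -51.0, 207.9]
tcp_rot: [-3.142, 0.0, 1.296]
contact_force: [-1.4, -0.4, 6.2]
opening: 0.001
```

```bash
python3 -c "
from h import *
for i in range(4):
  s=readout.sense();print(s['eef_pos'].round(2),s['contact_force'].round(2),s['wrist_torque'].round(3))
  f=imaging.grab_frame('top')
cv2.imwrite('pics/t1.png',cv2.resize(f['image'][108:238,205:335,::-1],None,fx=4.5,fy=4.5,interpolation=cv2.INTER_CUBIC))
f=imaging.grab_frame('wrist');cv2.imwrite('pics/w3.png',f['image'][:,:,::-1])
"
```

```text
[583.19 -50.99 207.88] [-1.41 -0.4   6.25] [0.017 0.286 0.   ]
[583.21 -51.01 207.93] [-0.53  0.48  3.66] [0.047 0.115 0.052]
[583.19 -51.01 207.9 ] [-1.71 -0.06  3.39] [-0.005  0.228  0.018]
[583.19 -51.02 207.9 ] [-1.03 -0.24  3.91] [ 0.021  0.175 -0.017]
```

View pics/w3.png

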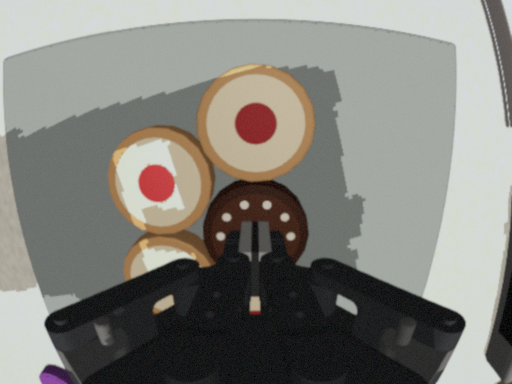

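Contact is at tip z ≈ 34.9, so the biscuit is about 15 mm thick, and the press settles at about 3.6 N. I'll start sliding along tool +y, which is slab +x.

>>> step_arm(deltas=[{"translation": [0, 0, 0.01], "rot": [0, 0, 0]}, {"translation": [0, 0.05, 0.01], "rot": [0, 0, 0]}, {"translation": [0, 0.15, 0.01], "rot": [0, 0, 0]}, {"translation": [0, 0.3, 0.01], "rot": [0, 0, 0]}, {"translation": [0, 0.5, 0.01], "rot": [0, 0, 0]}])

```text
clock: 5.92
eef_pos: [588.0, -52.3, 207.9]
tcp_rot: [3.142, -0.0, 1.296]
contact_force: [-1.2, 0.1, 6.0]
opening: 0.001
```

```bash
python3 -c "
from h import *
for i in range(2):
  s=readout.sense();print(s['eef_pos'].round(2),s['contact_force'].round(2),s['wrist_torque'].round(3))
  f=imaging.grab_frame('wrist')
cv2.imwrite('pics/w4.png',f['image'][:,:,::-1])
"
```

```text
[588.01 -52.34 207.89] [-1.18  0.13  6.  ] [0.067 0.358 0.002]
[588.29 -52.37 207.87] [-1.84 -0.02  6.24] [ 0.031  0.266 -0.027]
```

View pics/w4.png

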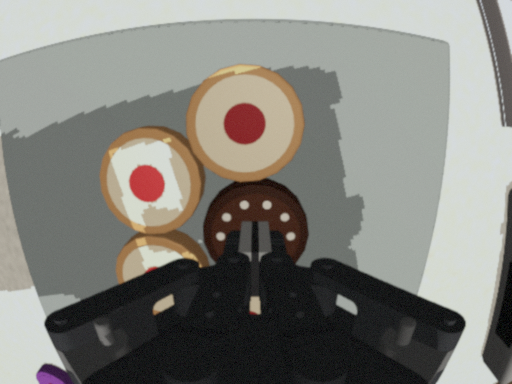

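>>> step_arm(deltas=[{"translation": [0, 0.25, 0], "rot": [0, 0, 0]}, {"translation": [0, 0.5, 0], "rot": [0, 0, 0]}, {"translation": [0, 0.8, 0], "rot": [0, 0, 0]}, {"translation": [0, 1.1, 0], "rot": [0, 0, 0]}, {"translation": [0, 1.4, 0], "rot": [0, 0, 0]}, {"translation": [0, 1.7, 0], "rot": [0, 0, 0]}, {"translation": [0, 1.9, 0], "rot": [0, 0, 0]}, {"translation": [0, 2.0, 0], "rot": [0, 0, 0]}])

```text
clock: 7.02
eef_pos: [607.3, -57.8, 207.9]
tcp_rot: [3.142, -0.0, 1.296]
contact_force: [-2.2, 0.8, 7.1]
opening: 0.0
```

```bash
python3 -c "
from h import *
for i in range(2):
  s=readout.sense();print(s['eef_pos'].round(2),s['contact_force'].round(2),s['wrist_torque'].round(3))
  f=imaging.grab_frame('wrist')
cv2.imwrite('pics/w5.png',f['image'][:,:,::-1])
"
```

```text
[607.33 -57.77 207.87] [-2.21  0.76  7.13] [0.055 0.35  0.013]
[607.44 -57.79 207.87] [-2.25  0.05  6.4 ] [ 0.064  0.247 -0.011]
```

View pics/w5.png

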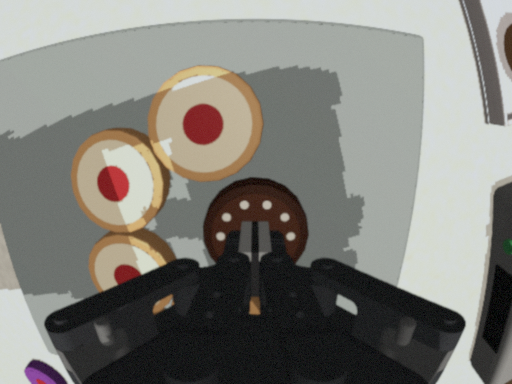

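>>> step_arm(deltas=[{"translation": [0, 0.25, 0], "rot": [0, 0, 0]}, {"translation": [0, 0.6, -0.005], "rot": [0, 0, 0]}, {"translation": [0, 0.95, -0.005], "rot": [0, 0, 0]}, {"translation": [0, 1.3, -0.005], "rot": [0, 0, 0]}, {"translation": [0, 1.65, -0.005], "rot": [0, 0, 0]}, {"translation": [0, 2.0, -0.005], "rot": [0, 0, 0]}, {"translation": [0, 2.2, -0.005], "rot": [0, 0, 0]}, {"translation": [0, 2.3, -0.005], "rot": [0, 0, 0]}])

```text
clock: 8.12
eef_pos: [629.5, -64.0, 207.9]
tcp_rot: [3.141, -0.0, 1.296]
contact_force: [-2.0, 0.1, 6.0]
opening: 0.002
```

>>> step_arm(deltas=[{"translation": [0, 0.25, 0], "rot": [0, 0, 0]}, {"translation": [0, 0.55, 0], "rot": [0, 0, 0]}, {"translation": [0, 0.85, 0], "rot": [0, 0, 0]}, {"translation": [0, 1.1, 0], "rot": [0, 0, 0]}, {"translation": [0, 1.25, 0], "rot": [0, 0, 0]}, {"translation": [0, 1.3, 0], "rot": [0, 0, 0]}, {"translation": [0, 1.3, 0], "rot": [0, 0, 0]}])

```text
clock: 9.0
eef_pos: [642.0, -67.5, 207.9]
tcp_rot: [3.141, -0.0, 1.296]
contact_force: [-1.9, 0.3, 5.3]
opening: 0.0
```

```bash
python3 -c "
from h import *
for i in range(2):
  s=readout.sense();print(s['eef_pos'].round(2),s['contact_force'].round(2),s['wrist_torque'].round(3))
  f=imaging.grab_frame('wrist')
cv2.imwrite('pics/w6.png',f['image'][:,:,::-1])
f=imaging.grab_frame('scene')
cv2.imwrite('pics/s6.png',cv2.resize(f['image'][170:265,200:305,::-1],None,fx=6,fy=6,interpolation=cv2.INTER_CUBIC))
"
```

```text
[641.98 -67.55 207.88] [-1.88  0.33  5.34] [ 0.032  0.209 -0.007]
[641.96 -67.55 207.89] [-1.1   0.44  5.15] [0.068 0.201 0.017]
```

View pics/w6.png

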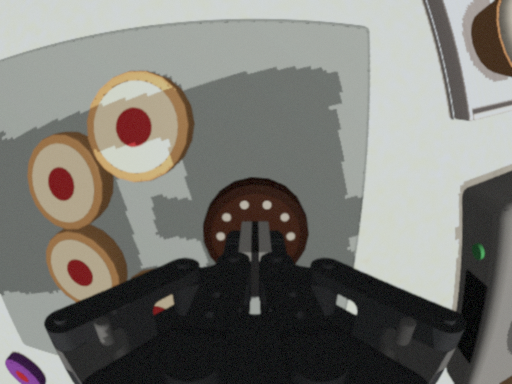

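View pics/s6.png

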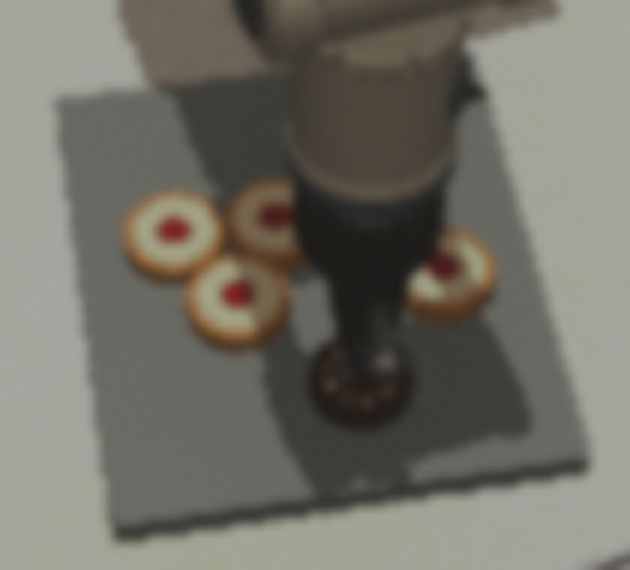

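Slid 61 mm. The computed gaps are about 26 mm and the other biscuits are unmoved. Next I lift off slowly, then part-open the jaws.

>>> step_arm(deltas=[{"translation": [0, 0, -0.05], "rot": [0, 0, 0]}, {"translation": [0, 0, -0.2], "rot": [0, 0, 0]}, {"translation": [0, 0, -0.8], "rot": [0, 0, 0]}, {"translation": [0, 0, -2], "rot": [0, 0, 0]}, {"translation": [0, 0, -3.5], "rot": [0, 0, 0]}, {"translation": [0, 0, -5], "rot": [0, 0, 0]}, {"translation": [0, 0, -6], "rot": [0, 0, 0]}, {"translation": [0, 0, -6], "rot": [0, 0, 0]}])

```text
clock: 10.15
eef_pos: [642.2, -67.6, 268.9]
tcp_rot: [3.14, -0.0, 1.296]
contact_force: [-0.1, 0.6, 0.2]
opening: 0.004
```

```bash
python3 -c "
from h import *
f=imaging.grab_frame('wrist')
cv2.imwrite('pics/w7.png',f['image'][:,:,::-1])
to([641.7,-66.7,192])
"
```

```text
t 10.2 pos [641.9 -67.6 268.1] rot [ 3.1409e+00 -1.0000e-04  1.2958e+00] F [ 0.48 -1.07 -0.17] op -0.001 q [-0.107  0.531  1.691 -0.     0.918  0.168]
cm [ 0.08 -0.05  7.61] rv [ 0.0007 -0.0001 -0.0002]
```

>>> step_arm(deltas=[{"translation": [0, 0, 0], "rot": [0, 0, 0]}, {"translation": [0, 0, 0], "rot": [0, 0, 0]}, {"translation": [0, 0, 0], "rot": [0, 0, 0]}, {"translation": [0, 0, 0], "rot": [0, 0, 0]}, {"translation": [0, 0, 0], "rot": [0, 0, 0]}], grip=45)

```text
clock: 10.82
eef_pos: [641.9, -67.6, 267.6]
tcp_rot: [-3.142, 0.0, 1.296]
contact_force: [0.2, 0.1, -0.8]
opening: 0.826
```

```bash
python3 -c "
from h import *
f=imaging.grab_frame('wrist')
cv2.imwrite('pics/w8.png',f['image'][:,:,::-1])
to([641.7,-66.7,192])
for p in [(641.7,-66.7,35),(599.6,5.6,36),(543,-8.4,36)]: print(proj(f,p,True))
s=readout.sense();R=Rr.from_euler('xyz',s['tcp_rot'])
for half in (29,33,36,42):
  for d in (158,162,166,168,170,173):
    print(half,d,[proj(f,s['eef_pos']+R.apply([x,half,d]),True).round(0).tolist() for x in (-11,11)],proj(f,s['eef_pos']+R.apply([0,-half,d]),True).round(0))
"
```

```text
t 10.875 pos [641.9 -67.5 267.6] rot [-3.1415  0.      1.2958] F [0.22 0.48 0.62] op 0.824 q [-0.107  0.532  1.691 -0.     0.918  0.168]
cm [ 0.08 -0.04  7.56] rv [-0.0001  0.     -0.0002]
[254.96774009 200.23500352]
[167.56181173 119.43711544]
[106.43027935 161.9315167 ]
29 158 [[314.0, 268.0], [318.0, 228.0]] [196. 249.]
29 162 [[313.0, 264.0], [316.0, 225.0]] [197. 245.]
29 166 [[311.0, 261.0], [315.0, 222.0]] [199. 242.]
29 168 [[311.0, 259.0], [314.0, 220.0]] [199. 240.]
29 170 [[310.0, 257.0], [313.0, 219.0]] [200. 239.]
29 173 [[309.0, 254.0], [312.0, 217.0]] [201. 236.]
33 158 [[322.0, 268.0], [326.0, 228.0]] [188. 249.]
33 162 [[320.0, 264.0], [324.0, 225.0]] [190. 245.]
33 166 [[319.0, 260.0], [322.0, 222.0]] [191. 242.]
33 168 [[318.0, 259.0], [322.0, 220.0]] [192. 240.]
33 170 [[317.0, 257.0], [321.0, 219.0]] [193. 238.]
33 173 [[316.0, 254.0], [320.0, 217.0]] [194. 236.]
36 158 [[328.0, 268.0], [332.0, 228.0]] [182. 249.]
36 162 [[326.0, 264.0], [330.0, 225.0]] [184. 245.]
36 166 [[324.0, 260.0], [328.0, 222.0]] [185. 242.]
36 168 [[324.0, 258.0], [327.0, 220.0]] [186. 240.]
36 170 [[323.0, 257.0], [326.0, 219.0]] [187. 238.]
36 173 [[322.0, 254.0], [325.0, 217.0]] [188. 236.]
42 158 [[339.0, 267.0], [344.0, 228.0]] [170. 248.]
42 162 [[337.0, 263.0], [342.0, 224.0]] [172. 245.]
42 166 [[335.0, 260.0], [340.0, 221.0]] [174. 241.]
42 168 [[334.0, 258.0], [339.0, 220.0]] [175. 239.]
42 170 [[333.0, 256.0], [338.0, 219.0]] [176. 238.]
42 173 [[332.0, 254.0], [336.0, 216.0]] [177. 236.]
```

View pics/w8.png

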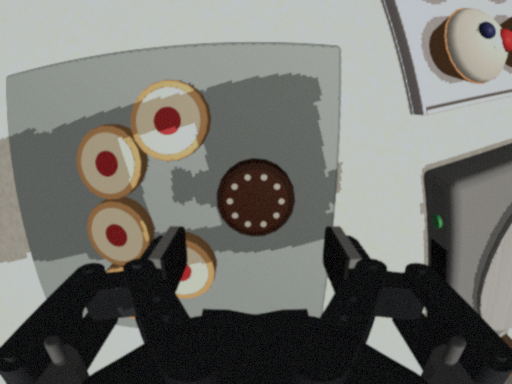

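View pics/w7.png

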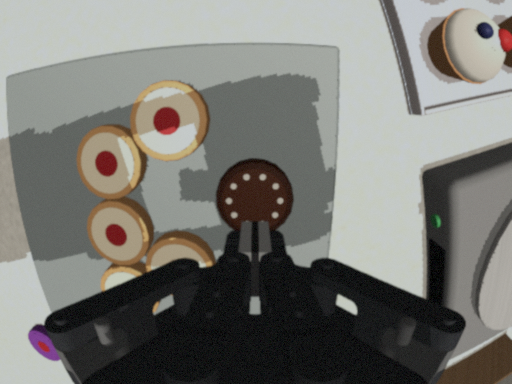

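```bash
python3 -c "
import cv2
im=cv2.imread('pics/w8.png');a=cv2.resize(im[210:310,300:400],None,fx=6,fy=6,interpolation=cv2.INTER_CUBIC)
a=cv2.convertScaleAbs(a,alpha=2.5);cv2.imwrite('pics/w8c.png',a)
im=cv2.imread('pics/w7.png');a=cv2.resize(im[210:310,205:305],None,fx=6,fy=6,interpolation=cv2.INTER_CUBIC)
a=cv2.convertScaleAbs(a,alpha=2.5);cv2.imwrite('pics/w7c.png',a)
"
python3 -c "
from h import *
f=imaging.grab_frame('wrist')
s=readout.sense();R=Rr.from_euler('xyz',s['tcp_rot'])
for half in (0,10,35):
  for d in (155,163,168,173):
    print(half,d,[proj(f,s['eef_pos']+R.apply([x,half,d]),True).round(1).tolist() for x in (-11,11)])
"
```

```text
0 155 [[256.0, 272.7], [256.1, 231.5]]
0 163 [[255.9, 264.4], [256.0, 224.7]]
0 168 [[255.9, 259.6], [256.0, 220.9]]
0 173 [[255.8, 255.1], [255.9, 217.2]]
10 155 [[276.6, 272.5], [278.1, 231.4]]
10 163 [[275.6, 264.3], [276.9, 224.7]]
10 168 [[275.0, 259.5], [276.2, 220.8]]
10 173 [[274.4, 255.0], [275.5, 217.2]]
35 155 [[326.9, 271.0], [331.5, 230.6]]
35 163 [[323.6, 263.1], [327.6, 224.0]]
35 168 [[321.7, 258.4], [325.4, 220.3]]
35 173 [[319.9, 254.1], [323.3, 216.7]]
```

View pics/w8c.png

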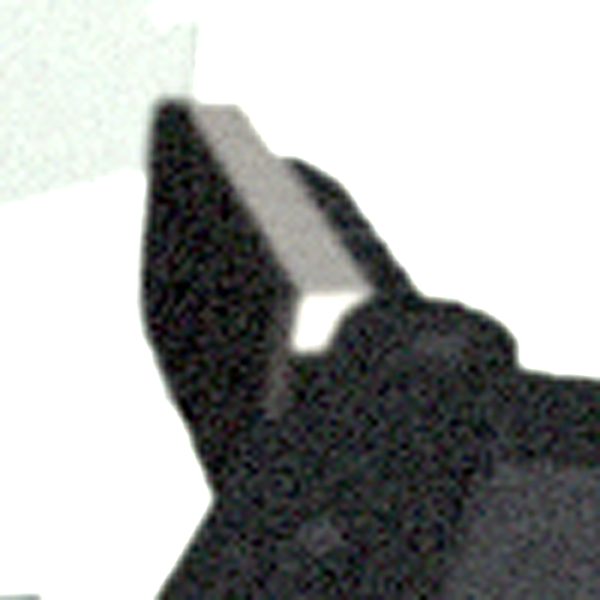

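View pics/w7c.png

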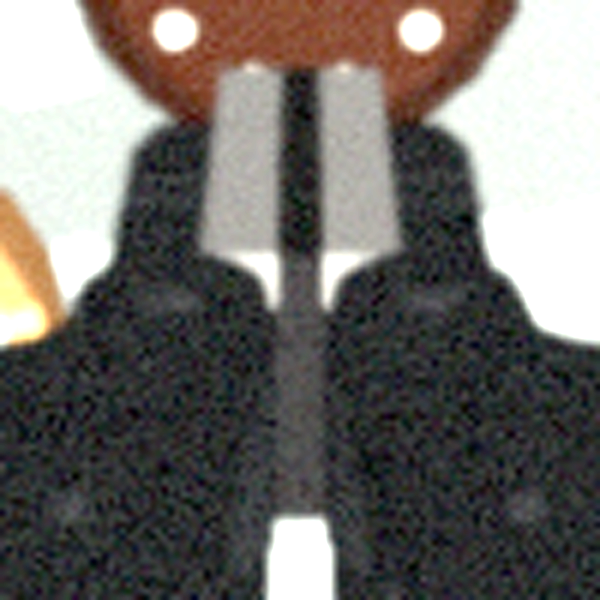

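>>> step_arm(deltas=[{"translation": [0.08, -0.04, 2], "rot": [0, 0, 0]}, {"translation": [0.08, -0.04, 4], "rot": [0, 0, 0]}, {"translation": [0.08, -0.04, 5.5], "rot": [0, 0, 0]}, {"translation": [0.08, -0.04, 6.5], "rot": [0, 0, 0]}, {"translation": [0.08, -0.04, 7.0], "rot": [0, 0, 0]}, {"translation": [0.08, -0.04, 7.3], "rot": [0, 0, 0]}, {"translation": [0.08, -0.04, 7.5], "rot": [0, 0, 0]}, {"translation": [0.08, -0.04, 7.5], "rot": [0, 0, 0]}], squeeze=20)

```text
clock: 11.92
eef_pos: [641.8, -66.7, 192.9]
tcp_rot: [3.141, -0.0, 1.296]
contact_force: [0.9, 0.6, 0.7]
opening: 0.824
```

```bash
python3 -c "
from h import *
f=imaging.grab_frame('wrist')
cv2.imwrite('pics/w9.png',f['image'][:,:,::-1])
to([641.7,-66.7,191.5])
"
```

```text
t 11.975 pos [641.8 -66.7 193. ] rot [ 3.1411e+00 -1.0000e-04  1.2958e+00] F [-0.47  1.01 -0.65] op 0.82 q [-0.106  0.632  1.721 -0.     0.788  0.169]
cm [-0.   -0.01  0.15] rv [ 0.0005 -0.0001 -0.0002]
```

View pics/w9.png

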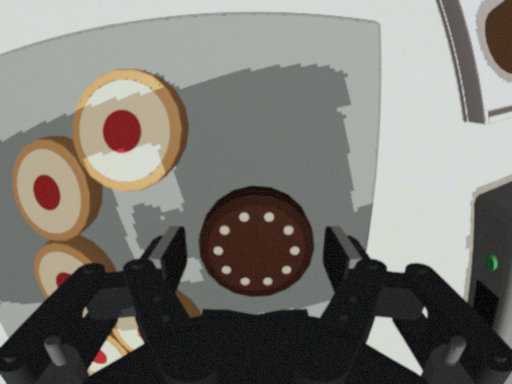

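The biscuit spans columns 200–313, centred between the fingers at 185 and 325. I'll lower a little and close gently.

>>> step_arm(deltas=[{"translation": [0, 0, 0.07], "rot": [0, 0, 0]}, {"translation": [0, 0, 0.12], "rot": [0, 0, 0]}, {"translation": [0, 0, 0.12], "rot": [0, 0, 0]}], grip=72)

```text
clock: 12.35
eef_pos: [641.7, -66.7, 191.4]
tcp_rot: [3.142, -0.0, 1.296]
contact_force: [0.2, 0.5, 0.6]
opening: 0.714
```

>>> step_arm(deltas=[{"translation": [0, 0, 0], "rot": [0, 0, 0]}, {"translation": [0, 0, 0], "rot": [0, 0, 0]}], grip=78)

```text
clock: 12.6
eef_pos: [641.7, -66.7, 191.5]
tcp_rot: [3.142, -0.0, 1.296]
contact_force: [-0.0, -0.2, -0.5]
opening: 0.695
```

>>> step_arm(deltas=[{"translation": [0, 0, 0], "rot": [0, 0, 0]}, {"translation": [0, 0, 0], "rot": [0, 0, 0]}], grip=86)

```text
clock: 12.85
eef_pos: [641.8, -66.7, 191.7]
tcp_rot: [3.141, -0.0, 1.296]
contact_force: [-0.3, -0.0, 4.1]
opening: 0.668
```

>>> step_arm(deltas=[{"translation": [0, 0, 0], "rot": [0, 0, 0]}, {"translation": [0, 0, 0], "rot": [0, 0, 0]}, {"translation": [0, 0, 0], "rot": [0, 0, 0]}], grip=110)

```text
clock: 13.22
eef_pos: [641.8, -66.7, 191.7]
tcp_rot: [3.141, -0.0, 1.296]
contact_force: [-1.3, 0.4, 5.2]
opening: 0.667
```

```bash
python3 -c "
from h import *
f=imaging.grab_frame('wrist')
cv2.imwrite('pics/w10.png',f['image'][:,:,::-1])
to([641.7,-66.7,191.5])
"
```

```text
t 13.275 pos [641.7 -66.7 191.7] rot [ 3.1415 -0.      1.2958] F [-1.5   0.38  4.84] op 0.666 q [-0.106  0.634  1.721  0.     0.786  0.169]
cm [-0.   -0.    0.02] rv [ 0.0001 -0.     -0.0002]
```

View pics/w10.png

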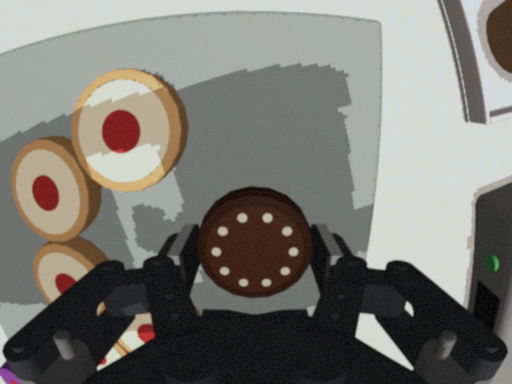

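>>> step_arm(deltas=[{"translation": [0, 0, -0.1], "rot": [0, 0, 0]}, {"translation": [0, 0, -0.5], "rot": [0, 0, 0]}, {"translation": [0, 0, -1.5], "rot": [0, 0, 0]}, {"translation": [0, 0, -3], "rot": [0, 0, 0]}, {"translation": [0, 0, -5], "rot": [0, 0, 0]}, {"translation": [0, 0, -7], "rot": [0, 0, 0]}, {"translation": [0, 0, -8], "rot": [0, 0, 0]}, {"translation": [0, 0, -8], "rot": [0, 0, 0]}])

```text
clock: 14.28
eef_pos: [642.0, -66.7, 272.7]
tcp_rot: [3.14, -0.0, 1.296]
contact_force: [-0.8, 1.0, -0.8]
opening: 0.66
```

```bash
python3 -c "
from h import *
f=imaging.grab_frame('wrist')
cv2.imwrite('pics/w11.png',f['image'][:,:,::-1])
to([680,15,272])
f=imaging.grab_frame('scene')
cv2.imwrite('pics/s11.png',cv2.resize(f['image'][150:265,200:365,::-1],None,fx=4.5,fy=4.5,interpolation=cv2.INTER_CUBIC))
"
```

```text
t 14.325 pos [641.7 -66.7 271.8] rot [ 3.1411e+00 -1.0000e-04  1.2957e+00] F [-0.3   0.05 -0.08] op 0.664 q [-0.106  0.526  1.69   0.     0.925  0.169]
cm [ 8.9   1.47 -0.02] rv [ 0.0005 -0.0001 -0.0003]
```

View pics/w11.png

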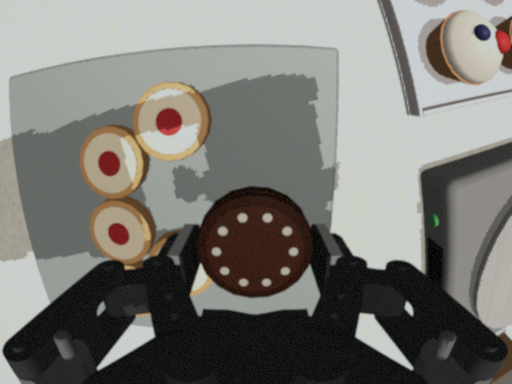

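View pics/s11.png

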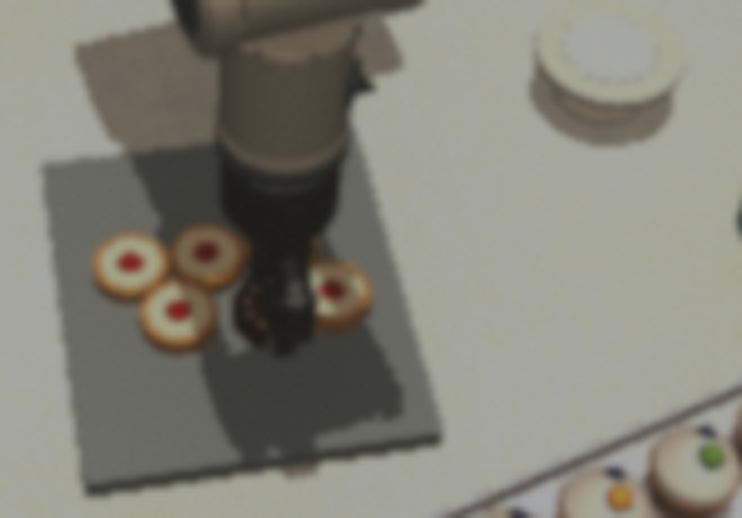

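The biscuit is held level at (256,240) in the wrist view. I'm carrying it round the far side of the pack.

>>> step_arm(deltas=[{"translation": [1, 0.2, 0], "rot": [0, 0, 0]}, {"translation": [2.8, 0.5, 0], "rot": [0, 0, 0]}, {"translation": [5, 0.8, 0], "rot": [0, 0, 0]}, {"translation": [7.2, 1.2, 0], "rot": [0, 0, 0]}, {"translation": [9, 1.3, 0], "rot": [0, 0, 0]}, {"translation": [11, 0, 0], "rot": [0, 0, 0]}, {"translation": [13.5, -2.5, 0], "rot": [0, 0, 0]}, {"translation": [16, -5.3, 0], "rot": [0, 0, 0]}])

```text
clock: 15.38
eef_pos: [633.0, 103.3, 271.3]
tcp_rot: [-3.141, 0.0, 1.295]
contact_force: [0.3, -0.3, -0.5]
opening: 0.661
```

>>> step_arm(deltas=[{"translation": [2.5, -2.8, 0], "rot": [0, 0, 0]}, {"translation": [5, -5.7, 0], "rot": [0, 0, 0]}, {"translation": [7.7, -8.7, 0], "rot": [0, 0, 0]}, {"translation": [10.4, -11.7, 0], "rot": [0, 0, 0]}, {"translation": [13, -14.7, 0], "rot": [0, 0, 0]}, {"translation": [15.2, -17.2, 0], "rot": [0, 0, 0]}, {"translation": [16.8, -19.2, 0], "rot": [0, 0, 0]}, {"translation": [17.4, -20, 0], "rot": [0, 0, 0]}])

```text
clock: 16.38
eef_pos: [487.3, 324.7, 271.5]
tcp_rot: [-3.141, 0.0, 1.298]
contact_force: [0.0, -0.4, -0.5]
opening: 0.661
```

```bash
python3 -c "
from h import *
f=imaging.grab_frame('wrist')
cv2.imwrite('pics/w12.png',f['image'][:,:,::-1])
to([487.2,325.9,230])
print(proj(f,[487.2,325.9,54],True))
f=imaging.grab_frame('top')
cv2.imwrite('pics/t12.png',cv2.resize(f['image'][100:240,90:335,::-1],None,fx=3,fy=3,interpolation=cv2.INTER_CUBIC))
"
```

```text
t 16.425 pos [487.3 324.8 271.5] rot [-3.1411e+00  1.0000e-04  1.2973e+00] F [-0.86  0.49 -0.08] op 0.664 q [0.585 0.45  1.826 0.    0.867 0.859]
cm [ 0.1  -0.04  4.15] rv [-0.0005  0.0001  0.0013]
[255.05581535 206.65321924]
```

View pics/w12.png

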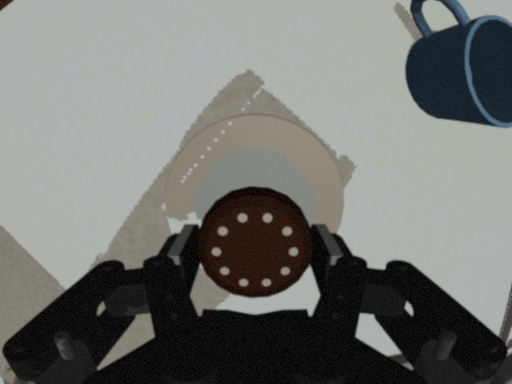

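View pics/t12.png

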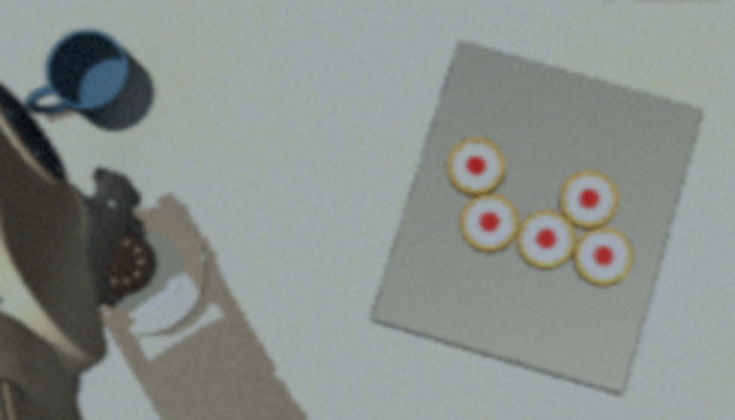

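>>> step_arm(deltas=[{"translation": [0.1, -0.04, 0.7], "rot": [0, 0, 0]}, {"translation": [0.1, -0.04, 1.8], "rot": [0, 0, 0]}, {"translation": [0.1, -0.04, 2.8], "rot": [0, 0, 0]}, {"translation": [0.1, -0.04, 3.5], "rot": [0, 0, 0]}, {"translation": [0.1, -0.04, 3.9], "rot": [0, 0, 0]}, {"translation": [0.1, -0.04, 4.15], "rot": [0, 0, 0]}, {"translation": [0.1, -0.04, 4.2], "rot": [0, 0, 0]}, {"translation": [0.1, -0.04, 4.2], "rot": [0, 0, 0]}])

```text
clock: 17.48
eef_pos: [488.9, 324.6, 229.6]
tcp_rot: [3.141, -0.0, 1.296]
contact_force: [0.1, 0.6, -0.7]
opening: 0.662
```

```bash
python3 -c "
from h import *
f=imaging.grab_frame('wrist')
cv2.imwrite('pics/w13.png',f['image'][:,:,::-1])
to([487.2,325.9,226])
print(proj(f,[487.2,325.9,54],True))
"
```

```text
t 17.525 pos [488.9 324.6 229.7] rot [ 3.1413e+00 -3.0000e-04  1.2959e+00] F [-0.14  0.05 -0.05] op 0.661 q [ 0.584  0.511  1.843 -0.     0.786  0.859]
cm [ 0.08 -0.19  0.37] rv [ 0.0003 -0.0003 -0.0001]
[252.087338   233.35262417]
```

View pics/w13.png

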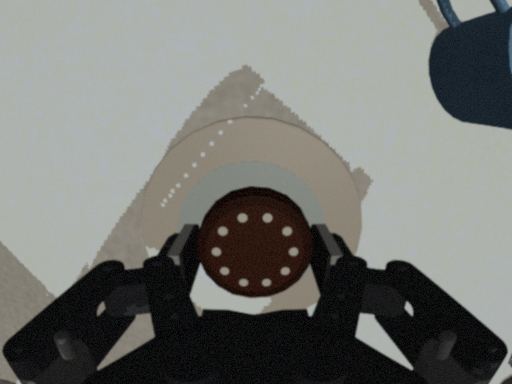

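>>> step_arm(deltas=[{"translation": [0.04, -0.1, 0.03], "rot": [0, 0, 0]}, {"translation": [0.08, -0.19, 0.07], "rot": [0, 0, 0]}, {"translation": [0.08, -0.19, 0.11], "rot": [0, 0, 0]}, {"translation": [0.08, -0.19, 0.15], "rot": [0, 0, 0]}, {"translation": [0.08, -0.19, 0.19], "rot": [0, 0, 0]}, {"translation": [0.08, -0.19, 0.23], "rot": [0, 0, 0]}, {"translation": [0.08, -0.19, 0.25], "rot": [0, 0, 0]}])

```text
clock: 18.4
eef_pos: [487.2, 325.8, 226.9]
tcp_rot: [-3.142, 0.0, 1.296]
contact_force: [0.6, -0.2, -1.3]
opening: 0.665
```

>>> step_arm(deltas=[{"translation": [0, 0, 0.03], "rot": [0, 0, 0]}, {"translation": [0, 0, 0.05], "rot": [0, 0, 0]}])

```text
clock: 18.65
eef_pos: [487.2, 325.8, 226.4]
tcp_rot: [3.142, -0.0, 1.296]
contact_force: [0.1, 1.1, 0.4]
opening: 0.661
```

>>> step_arm(deltas=[{"translation": [0, 0, 0.02], "rot": [0, 0, 0]}, {"translation": [0, 0, 0.04], "rot": [0, 0, 0]}])

```text
clock: 18.9
eef_pos: [487.2, 325.8, 226.0]
tcp_rot: [3.142, 0.0, 1.296]
contact_force: [-0.6, -0.4, 0.3]
opening: 0.665
```

>>> step_arm(deltas=[{"translation": [0, 0, 0.02], "rot": [0, 0, 0]}, {"translation": [0, 0, 0.04], "rot": [0, 0, 0]}])

```text
clock: 19.15
eef_pos: [487.2, 325.8, 225.7]
tcp_rot: [-3.142, 0.0, 1.296]
contact_force: [-0.6, -0.1, 2.4]
opening: 0.663
```

Touchdown reads 2.4 N. Opening gradually.

>>> step_arm(deltas=[{"translation": [0, 0, 0], "rot": [0, 0, 0]}, {"translation": [0, 0, 0], "rot": [0, 0, 0]}], grip=80)

```text
clock: 19.4
eef_pos: [487.2, 325.8, 225.6]
tcp_rot: [3.142, -0.0, 1.296]
contact_force: [0.1, 0.5, -0.0]
opening: 0.681
```

>>> step_arm(deltas=[{"translation": [0, 0, 0], "rot": [0, 0, 0]}, {"translation": [0, 0, 0], "rot": [0, 0, 0]}, {"translation": [0, 0, 0], "rot": [0, 0, 0]}, {"translation": [0, 0, 0], "rot": [0, 0, 0]}], grip=45)

```text
clock: 19.9
eef_pos: [487.2, 325.8, 225.6]
tcp_rot: [3.142, 0.0, 1.296]
contact_force: [0.3, 0.4, 0.6]
opening: 0.822
```

```bash
python3 -c "
from h import *
f=imaging.grab_frame('wrist')
cv2.imwrite('pics/w14.png',f['image'][:,:,::-1])
to([487.2,325.9,226])
print(proj(f,[487.2,325.9,54],True),proj(f,[487.2,325.9,69],True))
"
```

```text
t 19.95 pos [487.2 325.8 225.7] rot [-3.1416  0.      1.2958] F [-0.12 -0.53  0.41] op 0.823 q [0.587 0.517 1.846 0.    0.779 0.862]
cm [ 0.01 -0.   -0.03] rv [-0.      0.     -0.0002]
[255.85713644 237.66913399] [255.98776012 251.07164247]
```

View pics/w14.png

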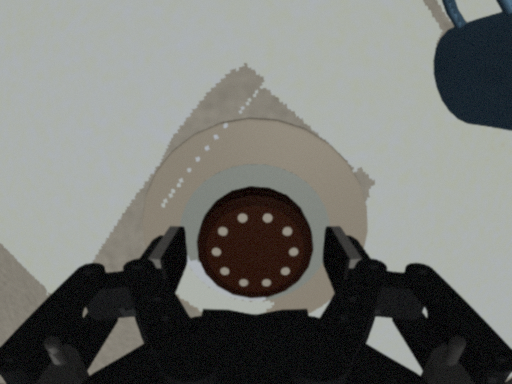

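>>> step_arm(deltas=[{"translation": [0, 0, -0.3], "rot": [0, 0, 0]}, {"translation": [0, 0, -1.2], "rot": [0, 0, 0]}, {"translation": [0, 0, -3], "rot": [0, 0, 0]}, {"translation": [0, 0, -6], "rot": [0, 0, 0]}, {"translation": [0, 0, -9], "rot": [0, 0, 0]}, {"translation": [0, 0, -12], "rot": [0, 0, 0]}, {"translation": [0, 0, -14], "rot": [0, 0, 0]}, {"translation": [0, 0, -15], "rot": [0, 0, 0]}])

```text
clock: 20.95
eef_pos: [487.3, 325.9, 378.1]
tcp_rot: [3.14, -0.002, 1.296]
contact_force: [0.0, 0.0, 0.4]
opening: 0.819
```

>>> step_arm(deltas=[{"translation": [-5, -5, 0], "rot": [0, 0, 0]}, {"translation": [-10, -10, 0], "rot": [0, 0, 0]}, {"translation": [-13, -14, 0], "rot": [0, 0, 0]}, {"translation": [-15, -15, 0], "rot": [0, 0, 0]}, {"translation": [-15, -15, 0], "rot": [0, 0, 0]}, {"translation": [-15, -15, 0], "rot": [0, 0, 0]}])

```text
clock: 21.7
eef_pos: [302.9, 222.8, 376.2]
tcp_rot: [3.141, -0.001, 1.296]
contact_force: [-0.1, 0.1, 0.2]
opening: 0.819
```

```bash
python3 -c "
from h import *
f=imaging.grab_frame('wrist');cv2.imwrite('pics/w15.png',f['image'][:,:,::-1])
print(proj(f,[487.2,325.9,54],True),proj(f,[487.2,325.9,69],True))
f=imaging.grab_frame('top')
cv2.imwrite('pics/t15.png',cv2.resize(f['image'][100:240,90:335,::-1],None,fx=3,fy=3,interpolation=cv2.INTER_CUBIC))
f=imaging.grab_frame('scene');cv2.imwrite('pics/s15.png',cv2.resize(f['image'][130:260,200:400,::-1],None,fx=4,fy=4,interpolation=cv2.INTER_CUBIC))
s=readout.sense();print(s['clock'],s['eef_pos'],s['contact_force'])
"
```

```text
[397.70350242  36.75652972] [404.17231163  33.9463509 ]
21.85 [302.96079648 222.7831134  375.68643829] [ 0.71915994 -0.02598716  0.28230335]
```

View pics/t15.png

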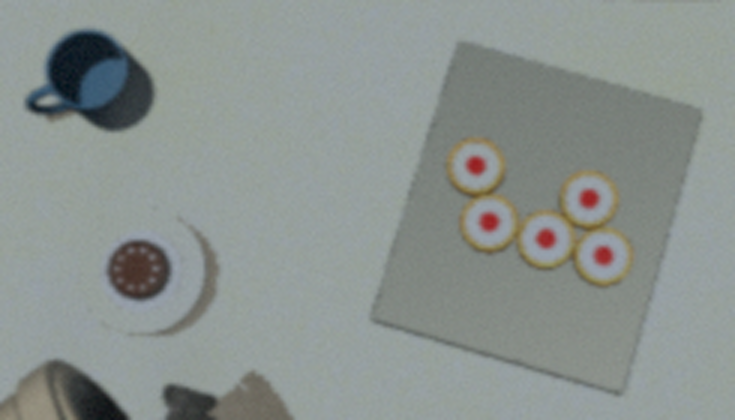

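View pics/s15.png

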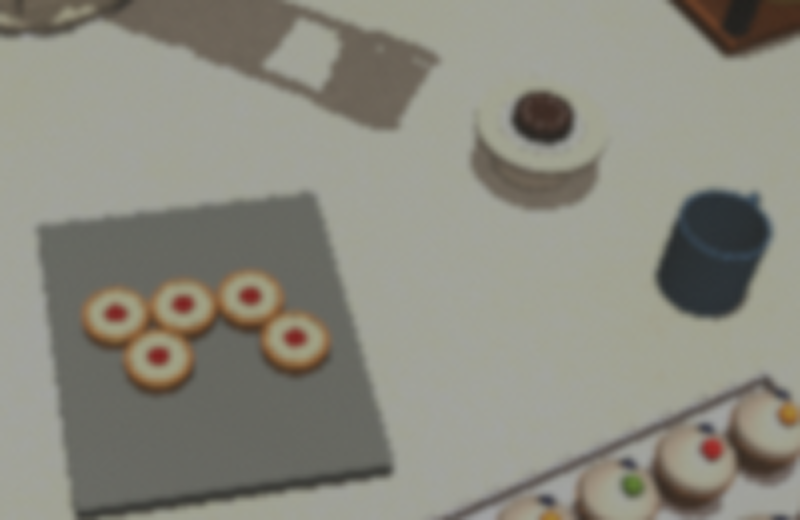

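View pics/w15.png

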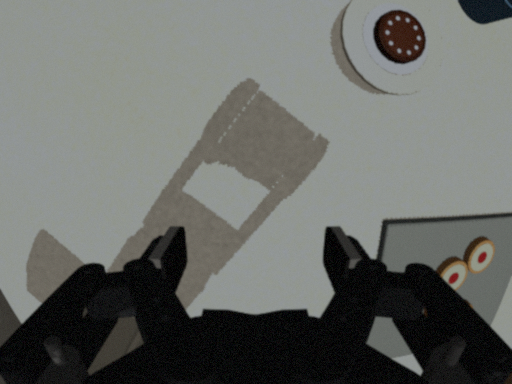

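The pictures show the dark biscuit in the middle of the stand with its dots up: (138,269) in the top crop, (543,116) in the scene crop. The pack and the mug sit where they were. Handing in.

```bash
python3 -c "
from h import *
g=lambda u,v:((u+.5)/3-.5+90,(v+.5)/3-.5+100)
f=imaging.grab_frame('top')
print(hit(f,*g(138.5,269.5),69))
for p in [(476,165),(589,199),(489,222),(546,239),(603,256)]: print(hit(f,*g(*p),36).round(1))
from rig import ticket; print(ticket.sign_off())
"
```

```text
[486.04332626 323.44625779  69.        ]
[599.6   5.6  36. ]
[ 566.9 -106.5   36. ]
[542.5  -8.3  36. ]
[526.4 -64.5  36. ]
[ 510.3 -120.4   36. ]
the job is handed in; nothing more can be done
None
```

The dark biscuit is in the middle of the cake stand, same side up, and the job is handed in at about 22 s of the 72 s allowed; no verdict is reported.

- **Slide:** I pressed on it with shut fingertips at 3.5–7 N (highest reading 7.1 N) and slid it 61 mm along slab x. The gaps to the nearest biscuits worked out at about 26 mm. I then lifted off to let it go.
- **Carry and set down:** I gripped it by the rim at 20 N, the lowest setting, and carried it round the far side of the pack. It touched down on the stand at about 2.4 N. I released it and drew the arm clear.
- **Last checks:** The five golden biscuits measured within 1 mm of where they started, and the mug looked unmoved. I did not picture the jars again at the end, though the arm never went near them.
- **A disagreement:** The last top-camera reading put the biscuit about 2.7 mm from the stand centre. The arm's own position at release put it within 0.5 mm. The camera calibration is only good to about 2 mm.

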